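# Gather the round watch's parts in the service tray

### The job

Gather the parts of the round watch into the wooden tray, each laid flat and centred in its own place: the round case on the square rubber pad, the case back on the cork disc, the round spacer ring down over the brass post, and the movement on its holder, dial up, in the white dish. Set each down gently without dropping it, keep the movement upright all the while, and leave the square watch's case and spacer where they lie.

Things in the scene. Friction and masses are not known exactly. Their poses are not given: they have to be found in the camera images.
- round_case: Round watch's steel case: open ring 46 mm outside, 34 inside, 11 high, about 55 g. Four lugs point along +y and -y (54 mm tip to tip, 20 mm clear between them); a 6 mm crown sticks out to 27.5 mm along +x, its axis 6 mm up. Grip it across x (50.5 mm with crown), clear of the lugs. Loose on the green mat, 2 mm above the bench. Origin: centre of its underside, z up.
- case_back: Round watch's case back: flat solid steel disc 44 mm across, 5 mm thick, six small notches and a circle marked on top, about 22 g. Loose on the green mat, 2 mm above the bench. Origin: centre of its underside, z up.
- round_spacer: Round watch's white plastic spacer ring: 44 mm outside, 32 mm inside, 8 mm high, about 12 g. Loose on the green mat, 2 mm above the bench. Origin: centre of its underside, z up.
- movement: Round watch's movement on its holder, one piece: upright white plastic puck 38 mm across, 17 mm high, with a dark blue dial (35 mm across, 3 mm thick, white markers, steel hands) on top; 20 mm high in all, about 45 g. Loose on the green mat, 2 mm above the bench. Origin: centre of its underside, z up.
- square_case: Look-alike, to be left: square steel case of another watch, open frame 42 x 42 mm, 11 mm high, four lugs along +y and -y (55 mm tip to tip), crown to 25.5 mm along +x. Loose on the green mat, 2 mm above the bench. Origin: centre of its underside, z up.
- square_spacer: Look-alike, to be left: square white plastic spacer frame of another watch, 42 x 42 mm outside, 30 mm opening, 8 mm high. Loose on the green mat, 2 mm above the bench. Origin: centre of its underside, z up.
- square_pad: Flat square black rubber pad, 74 x 74 mm, 6 mm thick: the round case lies on top of it. Fixed in the wooden tray (230 mm square, 4 mm rim 6 mm above its floor) in mid-mat; the 4 holders, in any order, make a 100 mm square turned with the tray. Origin: centre of its underside, 6 mm above the bench; z up.
- cork_disc: Flat round cork disc, 70 mm across, 8 mm thick: the case back lies on top of it. Fixed in the wooden tray (230 mm square, 4 mm rim 6 mm above its floor) in mid-mat; the 4 holders, in any order, make a 100 mm square turned with the tray. Origin: centre of its underside, 6 mm above the bench; z up.
- post: Upright brass post, 12 mm thick, its top 25 mm above the origin, on a dark steel foot 50 mm across, 5 mm thick: the spacer ring goes over it, down onto the foot. Fixed in the wooden tray (230 mm square, 4 mm rim 6 mm above its floor) in mid-mat; the 4 holders, in any order, make a 100 mm square turned with the tray. Origin: centre of its underside, 6 mm above the bench; z up.
- dish: Low round white dish, 64 mm outside, 58 mm inside, floor 3 mm thick, rim 8 mm above the origin: the movement stands on its floor. Fixed in the wooden tray (230 mm square, 4 mm rim 6 mm above its floor) in mid-mat; the 4 holders, in any order, make a 100 mm square turned with the tray. Origin: centre of its underside, 6 mm above the bench; z up.
There are look-alikes about, which are no part of the job. Leave any purple look-alike of the round_case alone. Leave any red look-alike of the round_spacer alone.

How it is judged (in metres and radians):
At the end, for the whole second after the job is handed in: Each round-watch part at its holder: within 12 mm of the centre, flat within 0.12 rad, right way up, at its resting height within 3 mm (ring on the foot, movement on the dish floor), still (under 20 mm/s). Square case and square spacer under 20 mm from their starts (horizontal distance between round_case and square_pad below 0.012 m and z of round_case in the frame of square_pad between 0.003 and 0.009 m and angle between each of round_case, case_back, round_spacer, movement's own z axis and vertical below 0.12 rad and linear speed of each of round_case, case_back, round_spacer, movement below 0.02 m/s and horizontal distance between case_back and cork_disc below 0.012 m and z of case_back in the frame of cork_disc between 0.005 and 0.011 m and horizontal distance between round_spacer and post below 0.012 m and z of round_spacer in the frame of post between 0.002 and 0.008 m and horizontal distance between movement and dish below 0.012 m and z of movement in the frame of dish between 0 and 0.006 m and distance of each of square_case, square_spacer from where it was at the start of the episode below 0.02 m); the robot touches nothing.
It fails at once if a part of the round watch is dropped or thrown: out of the fingers it moves faster than 0.7 m/s (a fall of about 25 mm) ((linear speed of round_case above 0.7 m/s and contact force between round_case and the fingers below 0.01 N) or (linear speed of case_back above 0.7 m/s and contact force between case_back and the fingers below 0.01 N) or (linear speed of round_spacer above 0.7 m/s and contact force between round_spacer and the fingers below 0.01 N) or (linear speed of movement above 0.7 m/s and contact force between movement and the fingers below 0.01 N)).
It fails at once if the movement tips more than 0.6 rad from upright (angle between movement's own z axis and vertical above 0.6 rad).
It also fails if it takes over 102 s, if anything falls off the work surface, if the arm or the gripper's body presses on something with over 40 N, if the wrist force passes 120 N, or if a joint passes its speed limit or range.

### The arm

A 7-joint arm with a two-finger parallel gripper is mounted at the origin on the work surface. World frame = base frame: x ahead of the robot, y to its left, z up, the work surface at z = 0. Lengths are in mm, angles in rad, forces in N, time in s.
With the tool pointing down it reaches from about 400 to 875 mm from the base axis. Payload 4.4 kg.
Tool frame: the origin (TCP) lies at the very end of the fingers, on their centre line; the grasp point (between the pads) lies 19 mm behind it (ctrl.grasp_offset is the distance from the TCP to the grasp point, in mm); z points along the fingers, y is the line along which they close (so a half turn about z gives the same grasp; the last joint's range is limited). The gripper opens to 85 mm and grips with 20 to 120 N. Pads are 22 mm wide; open, the fingers measure 114 mm over their backs; the gripper's body (76 mm by 85 mm) begins 54 mm behind the grasp point. The pads swing forward as they close: fully open they stand 13 mm farther back than shut.
Start: joints at [-1.406, 0.628, 0.038, 1.517, -0.027, 0.996, -0.02], TCP at [148.666, 632.784, 231.313] pointing down, gripper open.
Joint ranges: [-3.06, 3.06], [-0.37, 2.12], [-1.25, 1.32], [0.18, 2.47], [-1.1, 4.24], [0.23, 1.98], [-2.94, 2.94]. Speed limits (rad/s): [2.57, 2.57, 3.14, 3.14, 3.14, 3.14, 3.14].

### API

Orientations are given as [roll, pitch, yaw] about the fixed x, y, z axes, in that order (R = Rz(yaw) Ry(pitch) Rx(roll)).
In Python, from cell import status, cams, ctrl gives the robot as it stands.
- The arm moves only by the tool move_arm, never from a script. Its argument "plan" is a list of rows, each a list of 3 entries, a list of its own where there are three numbers: the shift along the world's x, y, z in mm, then the turn, a rotation vector about the world's x, y, z in degrees, then the opening, from 0 (shut) to 1 (fully open). In form: [[[x, y, z], [wx, wy, wz], gripper], ...]. A call has 1 to 10 rows; each row shifts and turns the commanded pose from where the row before left it; what a row does not reach is not made up. A row lasts 1/8 s, in which the tool goes at most 62.5 mm and 10.7 degrees, less where a joint would pass 70% of its speed; a pose out of reach is approached as far as the arm can. A call with a gripper value outside its range is refused whole. The fingers move at their own pace and stop on an object; the grip force is fixed at half the most. Time passes only in rows, so rows that do not move let the fingers close. It gives the time, the measured TCP pose, the force, the opening and the grip force at its end, in the units of the state.
- status.read_state(): the state, without advancing time (a new reading comes with each control period).
- cams.get_image(name): name is "scene" or "top"; returns the picture (384x512x3 uint8, blue, green, red); there is no depth.
- cams.camera_params(name): a dict with "K" (3x3 intrinsics, pixels), "k1" (the pictures are not rectified: a ray, as slopes to the right and down, at radius r is drawn at 1 + k1 r^2 times it, then the intrinsics apply), "pose" (4x4, takes a point from camera to world coordinates). Camera axes: x right, y down, z forward; pixel columns grow to the right and rows downward; lengths in mm; the calibration is good to about 2 mm. A picture is of the moment at which its call begins. camera_params takes no time and is no camera call.
- ctrl.finish_job(): hands the job in; it is judged then, once.
The state is a dict: "clock": time; "qpos": joint angles; "qd": joint speeds; "tau": joint torques, N m; "eef_pos": TCP position; "tool_rot": TCP orientation; "force": force on the tool from outside, world axes, zero at the start; "torque": the same for the moment, N m; "width": finger opening in mm; "gripper_force": force on a finger pad.
Only numpy, scipy, OpenCV 4.12 (cv2) and the standard library are available. Lean on these libraries where they do the work, as an engineer would, in place of code of your own. Each camera call takes 0.05 s, during which the arm holds its last target. There are 200 camera calls.

## Working session

There is one attempt and no reset: what is moved stays moved. The work goes in short steps, Python scripts to look and compute and a tool call to move; the robot and the scene stay as the last step left them, time stands still between calls to the robot, and variables do not carry over. Pictures are saved under pics/ and viewed, at most 14 in all, crops included, and the job is handed in when it is done.

Besides the shell and the picture viewer there is one more tool, called after "Call:" by a JSON object that holds its "fn" and its "kwargs". move_arm: Moves the arm, as the interface text tells. Its arguments: {"type":"object","properties":{"plan":{"type":"array","items":{"type":"array"}}},"required":["plan"]}

```bash
mkdir -p pics; ls
python3 - <<'E'
from cell import status,cams,ctrl
import cv2,numpy as np
np.set_printoptions(suppress=True,precision=4)
s=status.read_state();print(s)
for n in("top","scene"):
    im=cams.get_image(n);cv2.imwrite(f"pics/{n}0.png",im);
    cv2.imwrite(f"pics/{n}0b.png",cv2.resize(im,(800,600),interpolation=cv2.INTER_CUBIC))
    print(cams.camera_params(n))
E
```

```text
pics
{'clock': 0.0, 'qpos': array([-1.4058,  0.6293,  0.0384,  1.5184, -0.027 ,  0.9963, -0.02  ]), 'qd': array([-0.0002, -0.0008,  0.0008, -0.0005, -0.001 , -0.    , -0.0004]), 'tau': array([ -0.0005, -56.3402,   1.226 , -19.3449,   0.0109,   0.0103,
        -0.    ]), 'eef_pos': array([148.4901, 632.165 , 230.3869]), 'tool_rot': array([-3.1397, -0.    ,  2.9108]), 'force': array([ 0.0769,  0.4237, -0.4395]), 'torque': array([ 0.0252,  0.0327, -0.0259]), 'gripper_force': 0.0, 'width': 85.09930389787637}
{'K': array([[365.8091,   0.    , 254.3532],
       [  0.    , 365.8091, 193.5398],
       [  0.    ,   0.    ,   1.    ]]), 'k1': -0.05576992643857113, 'pose': array([[ -0.0184,  -0.9837,   0.179 , 348.2651],
       [ -0.9996,   0.0144,  -0.0237,   3.7889],
       [  0.0207,  -0.1794,  -0.9836, 995.9896],
       [  0.    ,   0.    ,   0.    ,   1.    ]])}
{'K': array([[424.3811,   0.    , 256.2909],
       [  0.    , 424.3811, 192.5143],
       [  0.    ,   0.    ,   1.    ]]), 'k1': 0.0225933869704731, 'pose': array([[   0.486 ,    0.47  ,   -0.7368, 1251.5218],
       [   0.8738,   -0.2773,    0.3995, -415.4243],
       [  -0.0166,   -0.8379,   -0.5455,  629.9993],
       [   0.    ,    0.    ,    0.    ,    1.    ]])}
```

View pics/top0b.png

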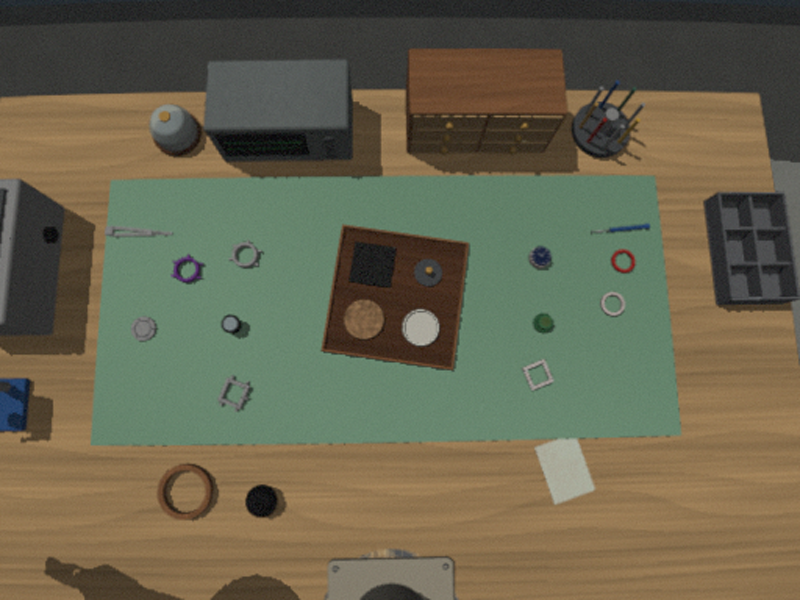

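View pics/scene0b.png

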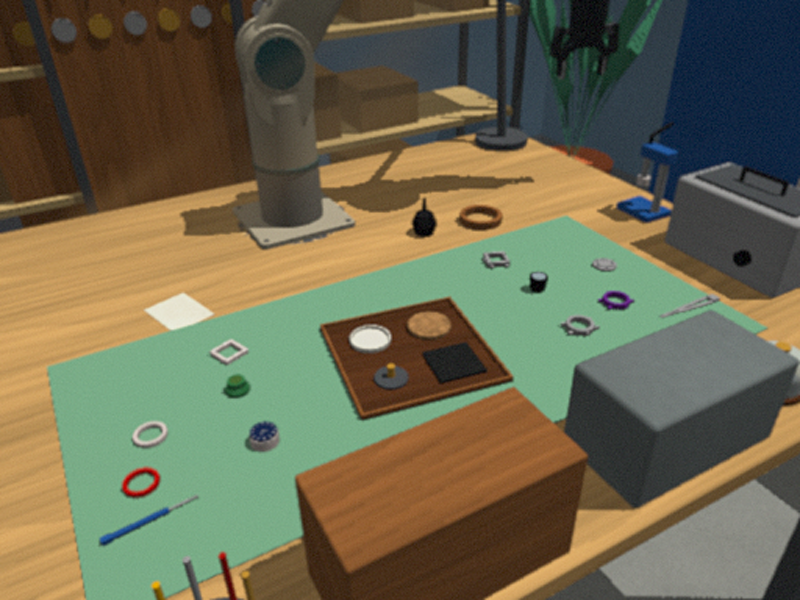

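Top view (800×600 pixels):
- **Case candidates:** silver ring (245,255), purple ring (187,269) and square frame (235,393). I choose (245,255).
- **Spacer candidates:** white ring (613,304), red ring (623,261) and square frame (538,375). I choose (613,304).
- **Movement candidates:** blue dial (541,258), green thing (543,323) and dark cup (231,324). I choose (541,258).
- **Case back:** flat disc at (144,328).
- **Holders:** pad (373,265), post (428,271), cork (364,319), dish (420,327).

Next I check these in close crops.

```bash
cat > h.py <<'E'
import cv2,numpy as np
from cell import status,cams,ctrl
def ray(n,u,v):
    p=cams.camera_params(n);K=p["K"];k=p["k1"]
    d=np.array([(u-K[0,2])/K[0,0],(v-K[1,2])/K[1,1]]);x=d.copy()
    for _ in range(20): x=d/(1+k*(x@x))
    T=p["pose"];return T[:3,3],T[:3,:3]@np.array([*x,1])
def at(n,u,v,z):
    o,d=ray(n,u,v);return o+d*(z-o[2])/d[2]
def proj(n,P):
    p=cams.camera_params(n);T=p["pose"];c=T[:3,:3].T@(np.array(P,float)-T[:3,3]);x=c[:2]/c[2]
    x=x*(1+p["k1"]*(x@x));return p["K"][:2,:2]@x+p["K"][:2,2]
def tiles(im,cs,out,w=34,s=6,cols=4):
    T=[]
    for i,(u,v) in enumerate(cs):
        x0,y0=int(u-w//2),int(v-w//2)
        x0=max(0,min(x0,im.shape[1]-w));y0=max(0,min(y0,im.shape[0]-w))
        t=cv2.resize(im[y0:y0+w,x0:x0+w],None,fx=s,fy=s,interpolation=cv2.INTER_CUBIC)[:,:200]
        for k in range(0,w,5):
            cv2.line(t,(k*s,0),(k*s,5),(0,255,255));cv2.line(t,(0,k*s),(5,k*s),(0,255,255))
        cv2.putText(t,f"{x0},{y0}",(8,16),0,.45,(0,255,255),1);t=t[:200];t[-1]=0;t[:,-1]=0;T.append(t)
    while len(T)%cols:T.append(T[0]*0)
    cv2.imwrite(out,np.vstack([np.hstack(T[i:i+cols]) for i in range(0,len(T),cols)]))
E
python3 - <<'E'
from h import *
np.set_printoptions(suppress=True,precision=1)
im=cv2.imread("pics/top0.png")
C=dict(case=(157,163,13),back=(92,210,7),mov=(346,165,22),spacer=(392,195,10),pad=(239,170,12),post=(274,173,11),cork=(233,204,14),dish=(269,209,14))
tiles(im,[c[:2] for c in C.values()],"pics/t1.png")
g=im.astype(int)
for n,c in C.items():
    u,v,z=c;print(n,at("top",u,v,z),end=' ')
    if z in(13,7,22,10):
        y,x=np.mgrid[v-13:v+14,u-13:u+14];p=g[v-13:v+14,u-13:u+14]
        m=(p[...,1]-p[...,2]<12)&(p.sum(2)>330)   # not green, not shadow
        if n=="mov": m=(p[...,0]-p[...,1]>10)
        print(m.sum(),x[m].mean(),y[m].mean(),at("top",x[m].mean(),y[m].mean(),z),x[m].min(),x[m].max(),y[m].min(),y[m].max())
    else: print()
E
```

```text
case [617.1 248.3  13. ] 72 156.05555555555554 161.76388888888889 [620.7 251.1  13. ] 147 166 154 169
back [489.1 424.4   7. ] 124 90.49193548387096 209.68548387096774 [490.  428.6   7. ] 84 98 203 217
mov [ 602.2 -275.2   22. ] 99 345.8787878787879 163.7171717171717 [ 605.9 -275.1   22. ] 341 351 158 169
spacer [ 518. -403.   10.] 87 391.8965517241379 193.70114942528735 [ 521.7 -403.    10. ] 385 399 187 201
pad [594.2  21.3  12. ] 
post [584.6 -75.4  11. ] 
cork [499.   38.6  14. ] 
dish [483.8 -58.8  14. ]
```

View pics/t1.png

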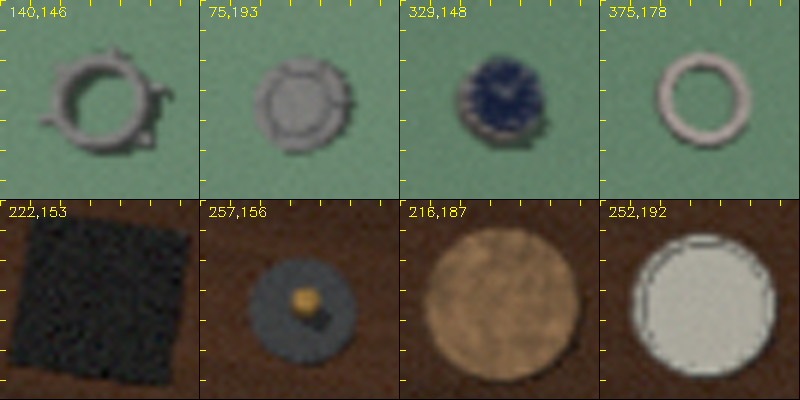

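Case crop: ring centre at about (156.6,162.6), with the crown near tile (110,50), so the case yaw is about −12°. It is silver and round with four lugs, so the choice is confirmed. The back, the blue-dial movement and the white ring are also confirmed. Now the positions.

Run:
```python
from h import *
np.set_printoptions(suppress=True,precision=1)
C=dict(case=(156.7,162.6,13),back=(91.4,210.1,7),mov=(346.2,163.8,22),spacer=(391.8,194.3,10),pad=(238.2,169.1,12),post=(273.5,174.1,11),cork=(232.5,203.8,14),dish=(268.9,209.1,14))
P={n:at("top",*c) for n,c in C.items()}
for n in P:print(n,P[n],proj("scene",P[n]))
h=[P[n] for n in("pad","post","dish","cork")]
print([np.linalg.norm((h[i]-h[i-1])[:2]).round(1) for i in range(4)])
im=cv2.imread("pics/scene0.png")
for n in P: cv2.circle(im,tuple(int(round(a*16)) for a in proj("scene",P[n])),16,(0,255,255),-1,shift=4)
tiles(im,[proj("scene",P[n]) for n in P],"pics/t2.png")
# yaw of case: model contour score on top image
e=cv2.imread("pics/top0.png").astype(int);e=e[...,1]-e[...,2]
from scipy.ndimage import map_coordinates
def sc(y):
    R=np.array([[np.cos(y),-np.sin(y)],[np.sin(y),np.cos(y)]]);s=[]
    for q,z in [((a*11.5,b*25),8) for a in(-1,1) for b in(-1,1)]+[((26,0),8)]:
        w=P["case"][:2]+R@q;u,v=proj("top",[*w,z]);s.append(map_coordinates(e,[[v],[u]],order=1)[0])
    return np.mean(s)
a=np.arange(-180,180,6);v=[sc(np.radians(t)) for t in a];i=np.argsort(v)[:6];print(a[i],np.array(v)[i])
```

```text
case [618.3 249.2  13. ] [368.9 206.5]
back [488.8 426.    7. ] [385.1 168.5]
mov [ 605.7 -276.    22. ] [166.7 274.9]
spacer [ 520.  -402.6   10. ] [ 95.  275.6]
pad [596.8  23.5  12. ] [288.5 230.2]
post [581.5 -74.   11. ] [248.8 240.3]
cork [499.6  39.9  14. ] [273.2 206.9]
dish [483.6 -58.5  14. ] [235.5 215.4]
[np.float64(98.5), np.float64(98.7), np.float64(99.1), np.float64(99.8)]
[-12 168  -6 -18 108 -72] [ 7.4 11.  13.2 14.  14.6 15. ]
```

View pics/t2.png

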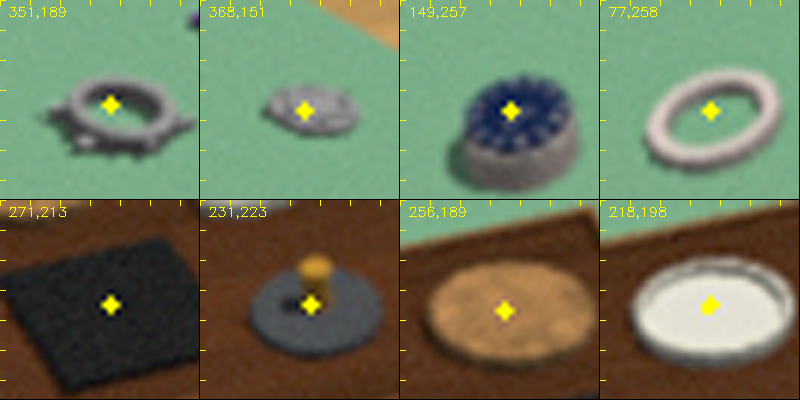

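The four holders come out 98.5–99.8 mm apart, against 100 given. The scene camera agrees with the top camera to about 3 mm, and I split that difference. Best yaw fit is −12°. I take the case back first.

Call:
{"fn": "move_arm", "kwargs": {"plan": [[[34.1,-20.5,-16],[0,0,0],0.72],[[34.1,-20.5,-16],[0,0,0],0.72],[[34.1,-20.5,-16],[0,0,0],0.72],[[34.1,-20.5,-16],[0,0,0],0.72],[[34.1,-20.5,-16],[0,0,0],0.72],[[34.1,-20.5,-16],[0,0,0],0.72],[[34.1,-20.5,-16],[0,0,0],0.72],[[34.1,-20.5,-16],[0,0,0],0.72],[[34.1,-20.5,-16],[0,0,0],0.72],[[34.1,-20.5,-16],[0,0,0],0.72]]}}

```text
clock: 1.35
eef_pos: [490.5, 426.9, 70.3]
tool_rot: [-3.141, -0.001, 2.911]
force: [0.0, -0.4, -0.6]
width: 61.2
gripper_force: 0.0
```

Call:
{"fn": "move_arm", "kwargs": {"plan": [[[-0.5,0.5,-25],[0,0,0],0.72],[[0,0,-20],[0,0,0],0.72],[[0,0,-12],[0,0,0],0.72],[[0,0,-8],[0,0,0],0.72],[[0,0,-3],[0,0,0],0.72],[[0,0,0],[0,0,0],0.72]]}}

```text
clock: 2.1
eef_pos: [489.2, 428.6, 3.6]
tool_rot: [3.141, 0.0, 2.911]
force: [-0.3, -0.5, 0.1]
width: 61.5
gripper_force: 0.0
```

Run:
```python
from h import *
a=cams.get_image("top");b=cams.get_image("scene")
cv2.imwrite("pics/a1.png",np.hstack([cv2.resize(i[v:v+56,u:u+56],(400,400),interpolation=2) for i,u,v in((a,63,180),(b,357,140))]))
print(status.read_state()["eef_pos"],status.read_state()["force"])
```

```text
[489.49730211 428.6631027    3.96019035] [-0.02915733  0.36672457 -0.65713679]
```

View pics/a1.png

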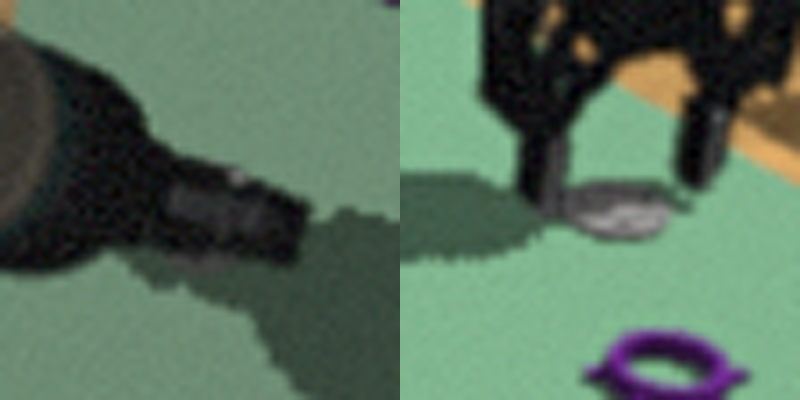

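The fingers straddle the disc (right crop, left finger at (545,200), right finger at (695,185)). I go down a little more and close.

Call:
{"fn": "move_arm", "kwargs": {"plan": [[[0,0,-2.5],[0,0,0],0.72],[[0,0,0],[0,0,0],0.6],[[0,0,0],[0,0,0],0.5],[[0,0,0],[0,0,0],0.4],[[0,0,0],[0,0,0],0.4],[[0,0,0],[0,0,0],0.4]]}}

```text
clock: 2.95
eef_pos: [489.2, 428.3, 1.6]
tool_rot: [3.141, 0.0, 2.911]
force: [-0.7, -1.4, 5.4]
width: 39.7
gripper_force: 59.7
```

Call:
{"fn": "move_arm", "kwargs": {"plan": [[[0,0,2],[0,0,0],0.4],[[0,0,4],[0,0,0],0.4],[[0,0,6],[0,0,0],0.4],[[0,0,0],[0,0,0],0.4]]}}

```text
clock: 3.45
eef_pos: [489.6, 428.6, 13.5]
tool_rot: [3.141, 0.001, 2.911]
force: [0.3, -0.3, 0.3]
width: 39.9
gripper_force: 60.4
```

Run:
```python
from h import *
a=cams.get_image("top");b=cams.get_image("scene")
cv2.imwrite("pics/a2.png",np.hstack([cv2.resize(i[v:v+56,u:u+56],(400,400),interpolation=2) for i,u,v in((a,63,180),(b,357,140))]))
print(status.read_state()["eef_pos"],status.read_state()["force"],status.read_state()["width"])
```

```text
[489.24913358 428.36398953  12.97822467] [ 0.56609488 -0.60401427 -0.40256058] 39.73503720054594
```

View pics/a2.png

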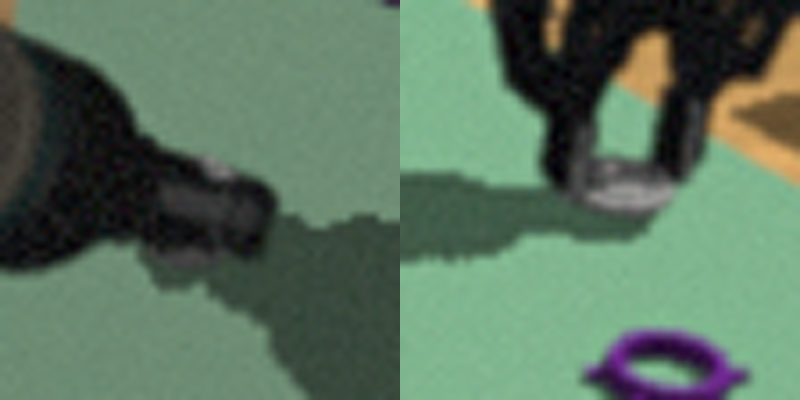

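The disc is gripped level (right crop, disc at (630,185)). I lift it and carry it to the cork at height, over the dark cup.

Call:
{"fn": "move_arm", "kwargs": {"plan": [[[0,0,35],[0,0,0],0.4],[[0,0,40],[0,0,0],0.4],[[1.4,-48.4,0],[0,0,0],0.4],[[1.4,-48.4,0],[0,0,0],0.4],[[1.4,-48.4,0],[0,0,0],0.4],[[1.4,-48.4,0],[0,0,0],0.4],[[1.4,-48.4,0],[0,0,0],0.4],[[1.4,-48.4,0],[0,0,0],0.4],[[1.4,-48.4,0],[0,0,0],0.4],[[1.4,-48.4,0],[0,0,0],0.4]]}}

```text
clock: 4.8
eef_pos: [500.4, 39.5, 87.8]
tool_rot: [3.142, 0.0, 2.911]
force: [1.4, -0.4, -0.3]
width: 40.0
gripper_force: 60.5
```

Call:
{"fn": "move_arm", "kwargs": {"plan": [[[0,0,0],[0,0,0],0.4],[[0,0,-30],[0,0,0],0.4],[[0,0,-25],[0,0,0],0.4],[[0,0,-10],[0,0,0],0.4],[[0,0,0],[0,0,0],0.4]]}}

```text
clock: 5.42
eef_pos: [500.1, 41.8, 22.4]
tool_rot: [-3.142, -0.001, 2.912]
force: [-1.2, -0.6, 1.2]
width: 39.9
gripper_force: 60.6
```

Call:
{"fn": "move_arm", "kwargs": {"plan": [[[0,-0.5,-5],[0,0,0],0.4],[[0,0,-2],[0,0,0],0.4],[[0,0,-1],[0,0,0],0.4],[[0,0,0],[0,0,0],0.4]]}}

```text
clock: 5.92
eef_pos: [500.5, 40.6, 15.0]
tool_rot: [3.141, 0.0, 2.911]
force: [-0.1, -0.5, -0.2]
width: 39.8
gripper_force: 60.6
```

Call:
{"fn": "move_arm", "kwargs": {"plan": [[[0,0,-0.7],[0,0,0],0.4],[[0,0,0],[0,0,0],0.4]]}}

```text
clock: 6.18
eef_pos: [500.4, 40.6, 14.1]
tool_rot: [3.142, 0.0, 2.911]
force: [-0.4, 0.2, -0.0]
width: 40.0
gripper_force: 60.6
```

Call:
{"fn": "move_arm", "kwargs": {"plan": [[[0,0,-0.7],[0,0,0],0.4],[[0,0,0],[0,0,0],0.4]]}}

```text
clock: 6.42
eef_pos: [500.4, 40.6, 13.6]
tool_rot: [3.142, 0.0, 2.911]
force: [-0.6, -1.2, 1.9]
width: 39.5
gripper_force: 60.9
```

Call:
{"fn": "move_arm", "kwargs": {"plan": [[[0,0,0],[0,0,0],0.5],[[0,0,0],[0,0,0],0.6],[[0,0,0],[0,0,0],0.72],[[0,0,0],[0,0,0],0.72],[[0,0,20],[0,0,0],0.72],[[0,0,40],[0,0,0],0.72],[[0,0,25],[0,0,0],0.72]]}}

```text
clock: 7.3
eef_pos: [500.8, 40.6, 99.8]
tool_rot: [3.141, 0.001, 2.911]
force: [0.1, -0.4, 0.2]
width: 61.6
gripper_force: 0.0
```

```bash
python3 -c "
from h import *
s=status.read_state();print(s['qpos'],s['eef_pos'])"
```

```text
[-0.07777623  0.62492134 -0.08687361  2.04176665  0.11056976  0.47801182
  1.09343548] [500.75216578  40.62149115  99.82204607]
```

Call:
{"fn": "move_arm", "kwargs": {"plan": [[[12.1,21,0],[0,0,-8.9],0.88],[[12.1,21,0],[0,0,-8.9],0.88],[[12.1,21,0],[0,0,-8.9],0.88],[[12.1,21,0],[0,0,-8.9],0.88],[[12.1,21,0],[0,0,-8.9],0.88],[[12.1,21,0],[0,0,-8.9],0.88],[[12.1,21,-10],[0,0,-8.9],0.88],[[12.1,21,-15],[0,0,-8.9],0.88],[[12.1,21,-15],[0,0,-8.9],0.88],[[12.1,21,-15],[0,0,-8.9],0.88]]}}

```text
clock: 8.55
eef_pos: [621.4, 251.4, 42.7]
tool_rot: [-3.141, 0.0, 1.353]
force: [0.3, -0.7, 0.5]
width: 75.2
gripper_force: 0.0
```

Call:
{"fn": "move_arm", "kwargs": {"plan": [[[0,0,-15],[0,0,0],0.88],[[0,0,-8],[0,0,0],0.88],[[0,0,0],[0,0,0],0.88]]}}

```text
clock: 8.93
eef_pos: [620.6, 248.8, 19.9]
tool_rot: [-3.14, 0.001, 1.357]
force: [0.5, 0.2, 0.1]
width: 75.0
gripper_force: 0.0
```

Run:
```python
from h import *
a=cams.get_image("top");b=cams.get_image("scene")
cv2.imwrite("pics/a3.png",np.hstack([cv2.resize(i[v:v+56,u:u+56],(400,400),interpolation=2) for i,u,v in((a,128,134),(b,341,178))]))
print(status.read_state()["eef_pos"],status.read_state()["force"],status.read_state()["width"])
```

```text
[621.63336924 249.40230905  20.99425019] [-0.50211582  0.28171927  0.46664069] 74.92839724839617
```

View pics/a3.png

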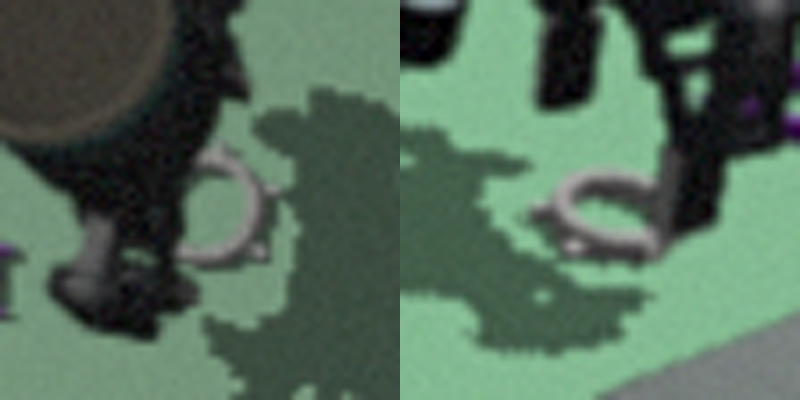

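Run:
```python
from h import *
for P in((580.5,258,30),(662.7,240.7,30),(583,257.5,26),(621.6,249.4,8)):
  for n,o in(("top",(128,134)),("scene",(341,178))): print(P,n,((proj(n,P)-o+.5)*400/56).round(0))
```

```text
(580.5, 258, 30) top [171. 293.]
(580.5, 258, 30) scene [156. 109.]
(662.7, 240.7, 30) top [224.  84.]
(662.7, 240.7, 30) scene [280. 238.]
(583, 257.5, 26) top [176. 289.]
(583, 257.5, 26) scene [158. 122.]
(621.6, 249.4, 8) top [211. 203.]
(621.6, 249.4, 8) scene [208. 223.]
```

The projected tips match the image: near finger at (165,105) and far finger at (290,235) in the right crop, with the ring between them. I descend and close.

Call:
{"fn": "move_arm", "kwargs": {"plan": [[[0,0,-9],[0,0,0],0.88],[[0,0,-6],[0,0,0],0.88],[[0,0,-3],[0,0,0],0.88],[[0,0,0],[0,0,0],0.75],[[0,0,0],[0,0,0],0.62],[[0,0,0],[0,0,0],0.5],[[0,0,0],[0,0,0],0.45],[[0,0,0],[0,0,0],0.45]]}}

```text
clock: 10.02
eef_pos: [621.1, 250.8, 3.3]
tool_rot: [-3.141, -0.0, 1.358]
force: [-2.6, 0.3, 4.9]
width: 46.3
gripper_force: 60.5
```

Grip width 46.3 mm: the case is held across the crown, with the same 4 mm flex as the case back. I carry it to the pad.

Call:
{"fn": "move_arm", "kwargs": {"plan": [[[0,0,10],[0,0,0],0.45],[[0,0,35],[0,0,0],0.45],[[0,0,20],[0,0,0],0.45],[[-3.6,-37.8,0],[0,0,0],0.45],[[-3.6,-37.8,0],[0,0,0],0.45],[[-3.6,-37.8,0],[0,0,0],0.45],[[-3.6,-37.8,0],[0,0,0],0.45],[[-3.6,-37.8,0],[0,0,0],0.45],[[-3.6,-37.8,0],[0,0,0],0.45],[[0,0,0],[0,0,0],0.45]]}}

```text
clock: 11.28
eef_pos: [599.7, 18.6, 68.2]
tool_rot: [3.14, 0.003, 1.351]
force: [0.3, -0.3, -0.6]
width: 46.1
gripper_force: 61.4
```

Call:
{"fn": "move_arm", "kwargs": {"plan": [[[0,0,-25],[0,0,0],0.45],[[0,0,-15],[0,0,0],0.45],[[0,0,-8],[0,0,0],0.45],[[0,0,-3],[0,0,0],0.45],[[0,0,0],[0,0,0],0.45]]}}

```text
clock: 11.9
eef_pos: [600.0, 23.9, 16.6]
tool_rot: [3.141, -0.0, 1.358]
force: [0.2, 1.1, -0.8]
width: 45.9
gripper_force: 61.4
```

Call:
{"fn": "move_arm", "kwargs": {"plan": [[[0,0,-1.5],[0,0,0],0.45],[[0,0,-1],[0,0,0],0.45],[[0,0,0],[0,0,0],0.45]]}}

```text
clock: 12.28
eef_pos: [599.8, 23.8, 14.0]
tool_rot: [3.141, -0.0, 1.357]
force: [0.0, 0.8, -1.0]
width: 45.5
gripper_force: 61.4
```

Call:
{"fn": "move_arm", "kwargs": {"plan": [[[0,0,-0.8],[0,0,0],0.45],[[0,0,0],[0,0,0],0.45],[[0,0,-0.5],[0,0,0],0.45],[[0,0,0],[0,0,0],0.45]]}}

```text
clock: 12.78
eef_pos: [599.9, 23.8, 13.3]
tool_rot: [3.141, -0.0, 1.357]
force: [-0.9, 0.1, 6.3]
width: 45.8
gripper_force: 62.6
```

Call:
{"fn": "move_arm", "kwargs": {"plan": [[[0,0,0],[0,0,0],0.57],[[0,0,0],[0,0,0],0.65],[[0,0,0],[0,0,0],0.75],[[0,0,0],[0,0,0],0.75],[[0,0,15],[0,0,0],0.75],[[0,0,30],[0,0,0],0.75],[[0,0,25],[0,0,0],0.75],[[1.2,-50,0],[0,0,0],0.75],[[1.2,-50,0],[0,0,0],0.75],[[1.2,-50,0],[0,0,0],0.75]]}}

```text
clock: 14.02
eef_pos: [603.8, -127.6, 84.0]
tool_rot: [3.14, -0.0, 1.358]
force: [0.8, 0.4, -0.1]
width: 64.4
gripper_force: 0.0
```

Call:
{"fn": "move_arm", "kwargs": {"plan": [[[1.2,-50,0],[0,0,0],0.72],[[1.2,-50,0],[0,0,0],0.72],[[0.6,-48.3,0],[0,0,0],0.72],[[0,0,0],[0,0,0],0.72],[[0,0,-25],[0,0,0],0.72],[[0,0,-10],[0,0,0],0.72],[[0,0,0],[0,0,0],0.72]]}}

```text
clock: 14.9
eef_pos: [606.0, -273.4, 47.3]
tool_rot: [-3.14, -0.001, 1.358]
force: [-0.7, 0.8, 0.6]
width: 61.5
gripper_force: 0.0
```

Run:
```python
from h import *
a=cams.get_image("top");b=cams.get_image("scene")
s=status.read_state();print(s["eef_pos"],s["force"],s["width"],s["qpos"])
A=cv2.resize(a[140:240,215:295],(320,400),interpolation=2);B=cv2.resize(b[240:310,130:214],(480,400),interpolation=2)
cv2.imwrite("pics/a4.png",np.hstack([A,B]))
p=s["eef_pos"];d=np.array([.978,-.208,0])*36
for q in(p+d+[0,0,5],p-d+[0,0,5],[606.5,-274.5,22]): print(((proj("scene",q)-(130,240)+.5)*5.714).round())
```

```text
[ 606.86625519 -274.29457241   48.32402465] [ 0.06316086  0.56050488 -0.47687769] 61.36239883374068 [ 0.22313036  0.88987812  0.28054432  1.60523852 -0.342702    0.69448203
  0.45724045]
[219. 206.]
[194.  71.]
[217. 202.]
```

View pics/a4.png

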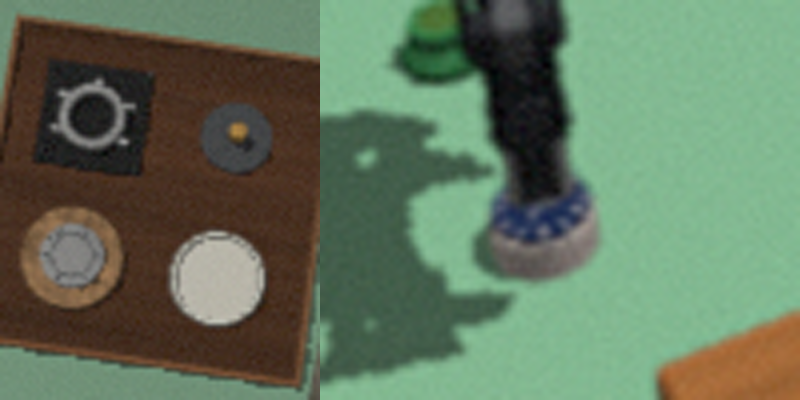

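The tray crop shows the case centred on the pad (92,115) and the back on the cork (72,255). The fingers are lined up over the blue dial at (545,205). I descend.

Call:
{"fn": "move_arm", "kwargs": {"plan": [[[0,0,-18],[0,0,0],0.72],[[0,0,-12],[0,0,0],0.72],[[0,0,-6],[0,0,0],0.72],[[0,0,-3.5],[0,0,0],0.72],[[0,0,0],[0,0,0],0.6],[[0,0,0],[0,0,0],0.5],[[0,0,0],[0,0,0],0.4],[[0,0,0],[0,0,0],0.32],[[0,0,0],[0,0,0],0.32]]}}

```text
clock: 16.12
eef_pos: [606.8, -274.8, 9.1]
tool_rot: [3.14, 0.0, 1.357]
force: [-0.9, 1.1, 6.1]
width: 35.1
gripper_force: 59.4
```

Call:
{"fn": "move_arm", "kwargs": {"plan": [[[0,0,6],[0,0,0],0.32],[[0,0,25],[0,0,0],0.32],[[0,0,30],[0,0,0],0.32],[[-12.3,21.7,0],[0,0,0],0.32],[[-18.4,32.6,0],[0,0,0],0.32],[[-18.4,32.6,0],[0,0,0],0.32],[[-18.4,32.6,0],[0,0,0],0.32],[[-18.4,32.6,0],[0,0,0],0.32],[[-18.4,32.6,0],[0,0,0],0.32],[[-18.4,32.6,0],[0,0,0],0.32]]}}

```text
clock: 17.38
eef_pos: [483.2, -56.2, 69.3]
tool_rot: [3.141, -0.0, 1.357]
force: [0.9, 1.3, -0.1]
width: 35.2
gripper_force: 59.9
```

Call:
{"fn": "move_arm", "kwargs": {"plan": [[[0,0,0],[0,0,0],0.32],[[0,0,-25],[0,0,0],0.32],[[0,0,-15],[0,0,0],0.32],[[0,0,-8],[0,0,0],0.32],[[0,0,-2],[0,0,0],0.32],[[0,0,0],[0,0,0],0.32]]}}

```text
clock: 18.12
eef_pos: [483.9, -57.5, 19.3]
tool_rot: [3.141, 0.0, 1.357]
force: [-0.3, 0.2, 0.1]
width: 35.4
gripper_force: 59.9
```

Call:
{"fn": "move_arm", "kwargs": {"plan": [[[0,0,-1.5],[0,0,0],0.32],[[0,0,-1],[0,0,0],0.32],[[0,0,0],[0,0,0],0.32]]}}

```text
clock: 18.5
eef_pos: [483.7, -57.2, 16.7]
tool_rot: [3.141, -0.0, 1.357]
force: [-0.6, 0.9, -0.0]
width: 35.3
gripper_force: 59.9
```

Call:
{"fn": "move_arm", "kwargs": {"plan": [[[0,0,-0.6],[0,0,0],0.32],[[0,0,0],[0,0,0],0.32]]}}

```text
clock: 18.75
eef_pos: [483.7, -57.2, 16.0]
tool_rot: [3.142, -0.0, 1.358]
force: [-0.0, 0.5, 0.2]
width: 34.8
gripper_force: 59.9
```

Call:
{"fn": "move_arm", "kwargs": {"plan": [[[0,0,-0.6],[0,0,0],0.32],[[0,0,0],[0,0,0],0.32]]}}

```text
clock: 19.0
eef_pos: [483.7, -57.2, 16.0]
tool_rot: [3.141, -0.0, 1.357]
force: [-1.0, -0.1, 6.6]
width: 35.2
gripper_force: 60.5
```

Call:
{"fn": "move_arm", "kwargs": {"plan": [[[0,0,0],[0,0,0],0.45],[[0,0,0],[0,0,0],0.55],[[0,0,0],[0,0,0],0.65],[[0,0,0],[0,0,0],0.65],[[0,0,12],[0,0,0],0.65],[[0,0,25],[0,0,0],0.65],[[0,0,28],[0,0,0],0.7]]}}

```text
clock: 19.88
eef_pos: [483.4, -57.2, 81.6]
tool_rot: [-3.141, -0.0, 1.357]
force: [0.4, 0.0, -0.1]
width: 59.4
gripper_force: 0.0
```

Call:
{"fn": "move_arm", "kwargs": {"plan": [[[3.6,-34.5,0],[0,0,-9],0.72],[[3.6,-34.5,0],[0,0,-9],0.72],[[3.6,-34.5,0],[0,0,-9],0.72],[[3.6,-34.5,0],[0,0,-9],0.72],[[3.6,-34.5,0],[0,0,-9],0.72],[[3.6,-34.5,0],[0,0,-9],0.72],[[3.6,-34.5,0],[0,0,-9],0.72],[[3.6,-34.5,0],[0,0,-9],0.72],[[3.6,-34.5,0],[0,0,-9],0.72],[[3.6,-34.5,0],[0,0,-9],0.72]]}}

```text
clock: 21.12
eef_pos: [520.0, -402.9, 81.3]
tool_rot: [-3.141, -0.001, -0.218]
force: [0.5, -0.5, -0.3]
width: 61.2
gripper_force: 0.0
```

Call:
{"fn": "move_arm", "kwargs": {"plan": [[[0,0,0],[0,0,0],0.72],[[0,0,-25],[0,0,0],0.72],[[0,0,-25],[0,0,0],0.72],[[0,0,-8],[0,0,0],0.72],[[0,0,0],[0,0,0],0.72]]}}

```text
clock: 21.75
eef_pos: [519.8, -401.5, 22.6]
tool_rot: [-3.141, 0.0, -0.212]
force: [0.5, -0.3, -0.5]
width: 61.2
gripper_force: 0.0
```

Run:
```python
from h import *
a=cams.get_image("top");b=cams.get_image("scene")
s=status.read_state();print(s["eef_pos"],s["force"],s["width"],s["qpos"])
A=cv2.resize(a[160:240,365:429],(320,400),interpolation=2);B=cv2.resize(b[240:310,53:137],(480,400),interpolation=2)
cv2.imwrite("pics/a5.png",np.hstack([A,B]))
p=s["eef_pos"];d=np.array([.208,.978,0])*36
for q in(p+d+[0,0,5],p-d+[0,0,5],[520,-402,10]): print(((proj("scene",q)-(53,240)+.5)*5.714).round(),((proj("top",q)-(365,160)+.5)*5).round())
```

```text
[ 520.1922665  -402.48703632   23.56338244] [ 0.60110903 -0.57975747 -0.31656131] 61.588438897600355 [ 0.25375571  1.00868108  0.66219734  1.64371869 -0.82377552  0.78805095
 -0.48609125]
[336. 147.] [ 85. 155.]
[124. 191.] [213. 180.]
[244. 206.] [135. 174.]
```

View pics/a5.png

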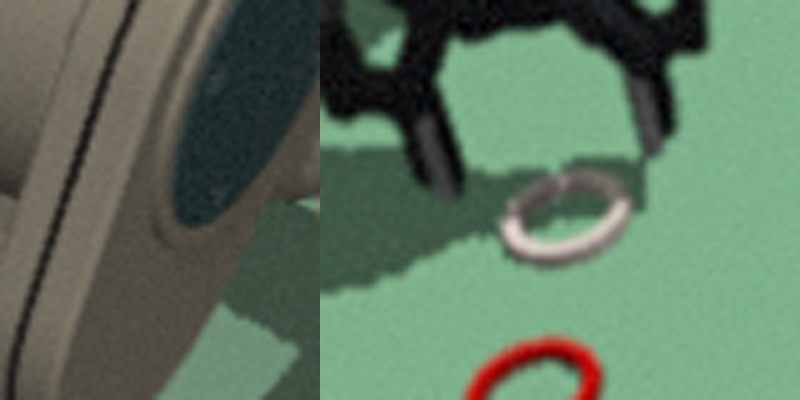

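The tips are at (440,195) and (650,155), and the white ring is between and below them at (567,215). The red ring stays clear. I descend to grasp.

Call:
{"fn": "move_arm", "kwargs": {"plan": [[[0.5,0,-10],[0,0,0],0.72],[[0.5,0,-7],[0,0,0],0.72],[[0,0,-3.5],[0,0,0],0.72],[[0,0,0],[0,0,0],0.62],[[0,0,0],[0,0,0],0.5],[[0,0,0],[0,0,0],0.4],[[0,0,0],[0,0,0],0.4],[[0,0,0],[0,0,0],0.4]]}}

```text
clock: 22.85
eef_pos: [520.8, -402.7, 2.4]
tool_rot: [3.141, -0.001, -0.214]
force: [-0.1, -1.7, 4.1]
width: 40.5
gripper_force: 60.9
```

Call:
{"fn": "move_arm", "kwargs": {"plan": [[[0,0,7],[0,0,0],0.4],[[0,0,35],[0,0,0],0.4],[[0,0,35],[0,0,0],0.4],[[8.7,47.1,0],[0,0,0],0.4],[[8.7,47.1,0],[0,0,0],0.4],[[8.7,47.1,0],[0,0,0],0.4],[[8.7,47.1,0],[0,0,0],0.4],[[8.7,47.1,0],[0,0,0],0.4],[[8.7,47.1,0],[0,0,0],0.4],[[8.7,47.1,0],[0,0,0],0.4]]}}

```text
clock: 24.1
eef_pos: [581.7, -70.6, 79.0]
tool_rot: [-3.141, 0.0, -0.213]
force: [0.5, -0.2, -0.4]
width: 40.4
gripper_force: 60.6
```

Call:
{"fn": "move_arm", "kwargs": {"plan": [[[0,0,-15],[0,0,0],0.4],[[0,0,-20],[0,0,0],0.4],[[0,0,0],[0,0,0],0.4]]}}

```text
clock: 24.48
eef_pos: [579.8, -73.8, 42.2]
tool_rot: [3.141, 0.003, -0.216]
force: [0.4, -1.1, -0.6]
width: 40.1
gripper_force: 60.6
```

Run:
```python
from h import *
b=cams.get_image("scene")
s=status.read_state();print(s["eef_pos"],s["force"],s["width"])
cv2.imwrite("pics/a6.png",cv2.resize(b[180:260,200:300],(700,560),interpolation=2))
```

```text
[580.45910359 -74.24395009  43.08344225] [ 0.51939011  0.09025429 -0.28970769] 40.213441208511014
```

View pics/a6.png

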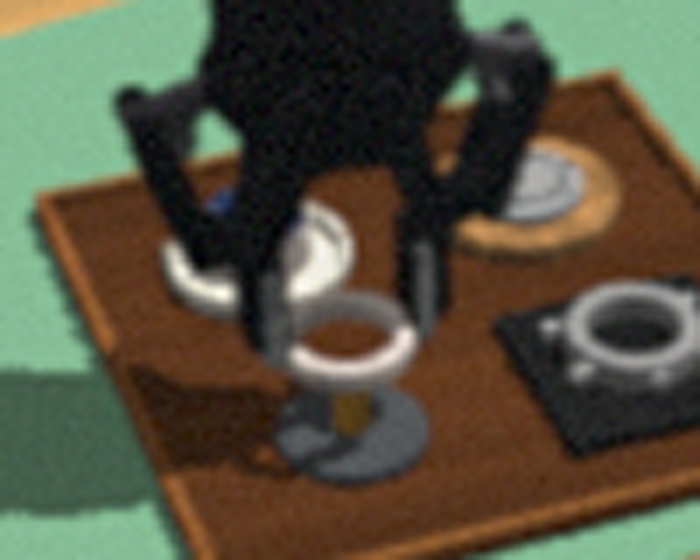

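The ring at (350,340) is held above the foot (352,430), in line with the post. I lower it.

Call:
{"fn": "move_arm", "kwargs": {"plan": [[[1,0.5,-8],[0,0,0],0.4],[[0,0,-10],[0,0,0],0.4],[[0,0,-8],[0,0,0],0.4],[[0,0,-3],[0,0,0],0.4],[[0,0,0],[0,0,0],0.4]]}}

```text
clock: 25.15
eef_pos: [582.4, -72.1, 14.7]
tool_rot: [3.141, 0.0, -0.213]
force: [-0.2, 0.2, -0.0]
width: 40.3
gripper_force: 60.6
```

Call:
{"fn": "move_arm", "kwargs": {"plan": [[[0,0,-1],[0,0,0],0.4],[[0,0,0],[0,0,0],0.4]]}}

```text
clock: 25.4
eef_pos: [582.7, -72.0, 14.1]
tool_rot: [-3.142, -0.0, -0.213]
force: [0.3, 0.5, 0.2]
width: 40.2
gripper_force: 60.6
```

Call:
{"fn": "move_arm", "kwargs": {"plan": [[[0,0,-1.2],[0,0,0],0.4],[[0,0,0],[0,0,0],0.4],[[0,0,-0.6],[0,0,0],0.4],[[0,0,0],[0,0,0],0.4]]}}

```text
clock: 25.9
eef_pos: [582.5, -72.0, 12.1]
tool_rot: [3.142, 0.0, -0.213]
force: [-0.6, 0.2, -0.6]
width: 40.4
gripper_force: 60.6
```

Call:
{"fn": "move_arm", "kwargs": {"plan": [[[0,0,-0.7],[0,0,0],0.4],[[0,0,0],[0,0,0],0.4]]}}

```text
clock: 26.15
eef_pos: [582.7, -72.0, 11.5]
tool_rot: [-3.142, -0.0, -0.213]
force: [-0.7, 0.2, 1.6]
width: 40.4
gripper_force: 60.7
```

Contact. I release, rise and back away so the tray can be seen.

Call:
{"fn": "move_arm", "kwargs": {"plan": [[[0,0,0],[0,0,0],0.5],[[0,0,0],[0,0,0],0.6],[[0,0,0],[0,0,0],0.65],[[0,0,0],[0,0,0],0.65],[[0,0,12],[0,0,0],0.65],[[0,0,25],[0,0,0],0.65],[[0,0,40],[0,0,0],0.65],[[0,0,40],[0,0,0],0.65]]}}

```text
clock: 27.15
eef_pos: [582.4, -72.1, 130.3]
tool_rot: [3.141, -0.0, -0.214]
force: [0.8, 1.4, 0.4]
width: 55.3
gripper_force: 0.0
```

Call:
{"fn": "move_arm", "kwargs": {"plan": [[[0,-45,10],[0,0,0],0.65],[[0,-45,10],[0,0,0],0.65],[[0,-45,10],[0,0,0],0.65],[[0,-45,0],[0,0,0],0.65],[[0,-45,0],[0,0,0],0.65],[[0,-45,0],[0,0,0],0.65],[[0,0,0],[0,0,0],0.65]]}}

```text
clock: 28.02
eef_pos: [580.3, -347.7, 159.8]
tool_rot: [3.137, -0.001, -0.22]
force: [-0.7, -0.4, 0.2]
width: 55.4
gripper_force: 0.0
```

Run:
```python
from h import *
a=cams.get_image("top");b=cams.get_image("scene")
A=cv2.resize(a[140:240,203:303],(400,400),interpolation=2);B=cv2.resize(b[185:265,200:330],(400,246),interpolation=2)
o=np.zeros((400,800,3),np.uint8);o[:,:400]=A;o[:246,400:]=B
cv2.imwrite("pics/a7.png",o)
```

```text
(no output)
```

View pics/a7.png

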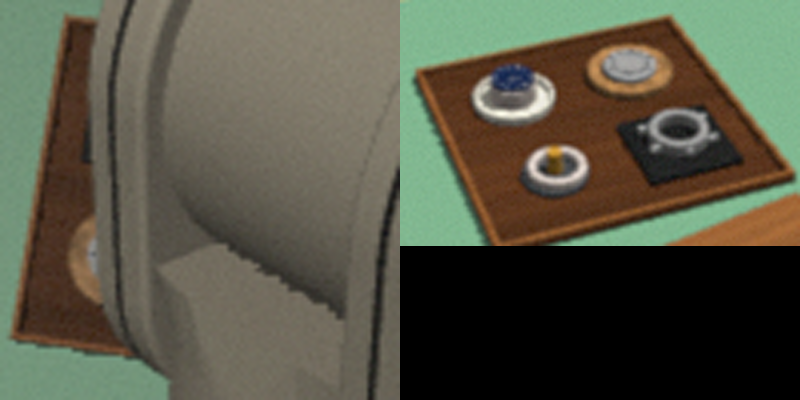

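The scene crop shows all four parts flat and centred: movement (512,88) in the dish, back (630,65) on the cork, ring (555,168) around the post, case (680,132) on the pad.

```bash
python3 -c "
from cell import ctrl
print(ctrl.finish_job())"
```

```text
the job is handed in; nothing more can be done
None
```

I placed all four round-watch parts in their tray positions and handed the job in at about 28 s on the clock; the final scene picture showed them flat and centred, the arm never went near the square watch's parts, and no verdict came back.

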